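Battery change on the shunter

ROBOT

A 6-joint arm with a two-finger parallel gripper is mounted at the origin on the work surface. World frame = base frame: x ahead of the robot, y to its left, z up, the work surface at z = 0. Lengths are in mm, angles in rad, forces in N, time in s.
With the tool pointing down it reaches from about 275 to 1000 mm from the base axis. Payload 8.4 kg.
Tool frame: the origin (TCP) lies midway between the tips of the shut fingers; the grasp point (between the pads) lies arm.tcp_to_grasp behind it (arm.tcp_to_grasp is the distance from the TCP to the grasp point, in mm); z points along the fingers, y is the direction in which the jaws open and shut (so a half turn about z gives the same grasp; the last joint's range is limited). The gripper opens to 85 mm and grips with 20 to 120 N. Pads are 22 mm wide; open, the fingers measure 114 mm over their backs; the gripper's body (76 mm by 85 mm) begins 54 mm behind the grasp point. The pads swing forward as they close: fully open they stand 13 mm farther back than shut.
Start: joints at [-1.29, 0.353, 1.633, -0, 1.155, -0.002], TCP at [174.402, -600.177, 231.281] pointing down, gripper open.
Joint ranges: [-2.63, 2.63], [-0.92, 2.1], [0.06, 2.66], [-1.3, 4.44], [0, 2.69], [-3.02, 3.02]. Speed limits (rad/s): [2.22, 2.22, 2.79, 3.14, 3.14, 3.14].

INTERFACE

Orientations are given as a rotation vector (axis times angle).
In Python, from workcell import arm, grab_frame, camera_params, find_in, trace, tip_of gives the robot as it stands.
- The arm moves only by the tool move_arm, never from a script. Its argument "motion" is a list of rows, each a list of 7 numbers: the shift along the world's x, y, z in mm, then the turn, a rotation vector about the world's x, y, z in rad, then the gripper's target within -1 to 1 (fully open at 1, half-way at 0, shut at -1). A call has 1 to 12 rows; each row shifts and turns the commanded pose from where the row before left it; what a row does not reach is not made up. A row lasts 1/12 s, in which the tool goes at most 41.7 mm and 7.16 degrees, less where a joint would pass 70% of its speed; a pose out of reach is approached as far as the arm can. A call is refused whole if a number of a shift passes 41.7 or a number of a turn 0.125, either way. A call with a gripper value outside its range is refused whole. The fingers move at their own pace and stop on an object; "force" is the grip in N (left out, the last holds). Time passes only in rows, so rows that do not move let the fingers close. It gives the time, the measured TCP pose, the force and the opening at its end, in the units of the state.
- arm.observe(): the state, without advancing time (a new reading comes with each control period).
- grab_frame(name): name is "side" or "top" or "wrist"; returns the picture (480x640x3 uint8, red, green, blue); there is no depth.
- camera_params(name): a dict with "fx", "fy", "cx", "cy" (pixels), "k1" (the pictures are not rectified: a ray, as slopes to the right and down, at radius r is drawn at 1 + k1 r^2 times it, then the intrinsics apply), "cam_to_world" (4x4, takes a point from camera to world coordinates). Camera axes: x right, y down, z forward; pixel columns grow to the right and rows downward; lengths in mm; the calibration is good to about 2 mm. A picture is of the moment at which its call begins: read the wrist's pose just before it. camera_params takes no time and is no camera call; for the wrist camera it gives the pose at the moment of the call.
- arm.hand_in(): hands the job in, once; it reports no verdict.
Trained networks look in the newest picture that a camera, given by its name, has taken for a name from the list of things; names that differ only in an ending like _2 or _b are one class to them, and where a whole thing is asked for, a point or a joint stands for the part that bears it (a point fixed in the world has none). Each returns a list of dicts, best first, with "conf" (0 to 1); they miss things now and then, are a little off and sometimes report something else, mostly with a low value. They report only what shows in the picture. A call takes as long as a camera call. They do not tell look-alikes from the thing itself.
- find_in(camera, thing): "at" ([row, column] in pixels, amid what is visible of it).
- trace(camera, thing): "mask" (480x640 bool, what is visible of it) and "at" ([row, column] in pixels, amid what is visible of it).
- tip_of(camera, thing): "at" ([row, column] in pixels: a listed point, or the origin of a listed thing).
The state is a dict: "clock": time; "q": joint angles; "joint_velocities": joint speeds; "tau": joint torques, N m; "tcp_pos": TCP position; "eef_rot": TCP orientation; "force": force on the tool from outside, world axes, zero at the start; "moment": the same for the moment, N m; "finger_gap": finger opening in mm.
Only numpy, scipy, OpenCV 4.12 (cv2) and the standard library are available. Lean on these libraries where they do the work, as an engineer would, in place of code of your own. Each camera call takes 0.05 s, during which the arm holds its last target. There are 200 camera calls.

TASK

Change the shunter's batteries: take the flat packs out of its battery bays and lay them down in the empty top tier of the stacking tray, then lay every charged pack from the worktop flat in a bay, one to a bay (any bay). Press all four hood covers down until they click and stay shut, over empty bays too, and then press the start plunger on the cab roof right down to its stop and let it come up again; leave the orange pier and the green tender where they are.

Things in the scene. Friction and masses are not known exactly. Their poses are not given: they have to be found in the camera images.
- shunter: black toy diesel shunter, 425 x 100 mm, fixed on a 130 x 490 mm wooden stand; origin on the work surface under its middle, own y axis lengthwise towards the cab, own x across, away from the robot. Four battery bays in a row along y (80 mm pitch) sunk in a grey deck at z 75 mm, then a radiator section (24 mm long, top z 107 mm), then the cab (y 133 to 213 mm, roof top z 140 mm).
- bay0 (a point): centre of the floor of bay 0, 60 mm above the work surface, axes as the shunter's. The bay is a pocket 80 mm along x, 46 mm along y, 15 mm deep below the deck; 34 mm of flat deck lie between neighbouring bays; a pack lying in it across the shunter stands 23 mm above the deck.
- bay1 (a point): centre of the floor of bay 1, 60 mm above the work surface, axes as the shunter's. The bay is a pocket 80 mm along x, 46 mm along y, 15 mm deep below the deck; 34 mm of flat deck lie between neighbouring bays; a pack lying in it across the shunter stands 23 mm above the deck.
- bay2 (a point): centre of the floor of bay 2, 60 mm above the work surface, axes as the shunter's. The bay is a pocket 80 mm along x, 46 mm along y, 15 mm deep below the deck; 34 mm of flat deck lie between neighbouring bays; a pack lying in it across the shunter stands 23 mm above the deck.
- bay3 (a point): centre of the floor of bay 3 (next to the cab), 60 mm above the work surface, axes as the shunter's. The bay is a pocket 80 mm along x, 46 mm along y, 15 mm deep below the deck; 34 mm of flat deck lie between neighbouring bays; a pack lying in it across the shunter stands 23 mm above the deck.
- cover0 (a joint): hinge of the hood cover of bay 0, rad: 0 = shut, 1.95 = fully open, leaning back away from the robot; starts at 1.75 to 1.95. A weak spring (1 to 2 N at the free edge) lifts it, so an unlatched cover flies up again. A sprung ball catch in the front wall resists from about 0.13 rad, gives way at about 10 N (pressed 85 mm from the hinge line), then holds the cover at 0 to 0.01.
- cover0_press (a point): point on the outer face of cover 0, mid-width, 85 mm from the hinge line, 23 mm from the free edge; moves with the cover; x axis along the cover towards the hinge, z axis out of the outer face. Cover: inverted plastic tray 108 x 76 mm, outer face 30 mm off the hinge line, which runs along the shunter's y, 50 mm beyond (+x) and 17 mm above the bay floor's centre.
- cover1 (a joint): hinge of the hood cover of bay 1, rad: 0 = shut, 1.95 = fully open, leaning back away from the robot; starts at 1.75 to 1.95. A weak spring (1 to 2 N at the free edge) lifts it, so an unlatched cover flies up again. A sprung ball catch in the front wall resists from about 0.13 rad, gives way at about 10 N (pressed 85 mm from the hinge line), then holds the cover at 0 to 0.01.
- cover1_press (a point): point on the outer face of cover 1, mid-width, 85 mm from the hinge line, 23 mm from the free edge; moves with the cover; x axis along the cover towards the hinge, z axis out of the outer face. Cover: inverted plastic tray 108 x 76 mm, outer face 30 mm off the hinge line, which runs along the shunter's y, 50 mm beyond (+x) and 17 mm above the bay floor's centre.
- cover2 (a joint): hinge of the hood cover of bay 2, rad: 0 = shut, 1.95 = fully open, leaning back away from the robot; starts at 1.75 to 1.95. A weak spring (1 to 2 N at the free edge) lifts it, so an unlatched cover flies up again. A sprung ball catch in the front wall resists from about 0.13 rad, gives way at about 10 N (pressed 85 mm from the hinge line), then holds the cover at 0 to 0.01.
- cover2_press (a point): point on the outer face of cover 2, mid-width, 85 mm from the hinge line, 23 mm from the free edge; moves with the cover; x axis along the cover towards the hinge, z axis out of the outer face. Cover: inverted plastic tray 108 x 76 mm, outer face 30 mm off the hinge line, which runs along the shunter's y, 50 mm beyond (+x) and 17 mm above the bay floor's centre.
- cover3 (a joint): hinge of the hood cover of bay 3, rad: 0 = shut, 1.95 = fully open, leaning back away from the robot; starts at 1.75 to 1.95. A weak spring (1 to 2 N at the free edge) lifts it, so an unlatched cover flies up again. A sprung ball catch in the front wall resists from about 0.13 rad, gives way at about 10 N (pressed 85 mm from the hinge line), then holds the cover at 0 to 0.01.
- cover3_press (a point): point on the outer face of cover 3, mid-width, 85 mm from the hinge line, 23 mm from the free edge; moves with the cover; x axis along the cover towards the hinge, z axis out of the outer face. Cover: inverted plastic tray 108 x 76 mm, outer face 30 mm off the hinge line, which runs along the shunter's y, 50 mm beyond (+x) and 17 mm above the bay floor's centre.
- plunger (a joint): start plunger on the cab roof, m: 0 = up, 0.012 = pressed to its stop; the spring takes 3 N to start and 9 N at the stop and pushes it up again when let go.
- plunger_top (a point): centre of the flat top of the plunger's round head (38 mm across, 10 mm thick), 164 mm above the work surface when up; moves with it.
- fresh0: charged battery pack, at the start on the work surface (may be absent): block of 2 x 2 round cells in a pale sleeve, 68 x 38 x 38 mm, about 190 g; charged and flat ones look alike; origin at its middle, own x axis along the 68 mm length; either way round and any long face may be up.
- fresh1: charged battery pack, at the start on the work surface (may be absent): block of 2 x 2 round cells in a pale sleeve, 68 x 38 x 38 mm, about 190 g; charged and flat ones look alike; origin at its middle, own x axis along the 68 mm length; either way round and any long face may be up.
- fresh2: charged battery pack, at the start on the work surface (may be absent): block of 2 x 2 round cells in a pale sleeve, 68 x 38 x 38 mm, about 190 g; charged and flat ones look alike; origin at its middle, own x axis along the 68 mm length; either way round and any long face may be up.
- old0: flat (spent) battery pack, at the start lying in one of the bays (may be absent): block of 2 x 2 round cells in a pale sleeve, 68 x 38 x 38 mm, about 190 g; charged and flat ones look alike; origin at its middle, own x axis along the 68 mm length; either way round and any long face may be up.
- old1: flat (spent) battery pack, at the start lying in one of the bays (may be absent): block of 2 x 2 round cells in a pale sleeve, 68 x 38 x 38 mm, about 190 g; charged and flat ones look alike; origin at its middle, own x axis along the 68 mm length; either way round and any long face may be up.
- old2: flat (spent) battery pack, at the start lying in one of the bays (may be absent): block of 2 x 2 round cells in a pale sleeve, 68 x 38 x 38 mm, about 190 g; charged and flat ones look alike; origin at its middle, own x axis along the 68 mm length; either way round and any long face may be up.
- tray_top (a point): centre of the floor of the top tier of the stacking tray (three translucent tiers, fixed, 150 x 190 mm, at the left of the shunter), 88 mm above the work surface; x axis along the 150 mm side, y along the 190 mm side, z up. Walls 4 mm thick, rim 34 mm above this floor; the top tier is empty at the start.
- pier: bystander: orange bridge pier, 50 x 70 x 73 mm, origin under its middle
- tender: bystander: green open tender, 125 x 64 x 74 mm, origin under its middle, long along own x
There are look-alikes about, which are no part of the job. What is shaped like the fresh1 but purple is not meant. Leave any pink look-alike of the old1 alone.

How it is judged:
By the outcome, as a careful person would: the job done as asked, in the order asked, and still so for the second after the job is handed in, with the robot touching nothing.
Of fresh0, fresh1, fresh2 only 2 to 3 are there at a start; the rules pass over those that are not, and their reading is None.
Of old0, old1, old2 only 1 to 2 are there at a start; the rules pass over those that are not, and their reading is None.
At some moment in a run one of fresh0, fresh1, fresh2, old0, old1, old2 may be knocked a few centimetres aside while the robot is not near it.
Once in a run the grip may slacken for a moment while it holds something.
It also fails if it takes over 210 s, if anything falls off the work surface, if the arm or the gripper's body presses on something with over 40 N, if the wrist force passes 120 N, or if a joint passes its speed limit or range.

## Working session

There is one attempt and no reset: what is moved stays moved. The work goes in short steps, Python scripts to look and compute and a tool call to move; the robot and the scene stay as the last step left them, time stands still between calls to the robot, and variables do not carry over. Pictures are saved under pics/ and viewed, about 12 in all and at most 16, crops included, and the job is handed in when it is done.

Besides the shell and the picture viewer there is one more tool, called after "Call:" as name(argument=value, ...), one argument or row to a line, values as JSON. move_arm: Moves the arm, as the interface text tells. Its arguments: {"type":"object","properties":{"motion":{"type":"array"},"force":{"type":"number"}},"required":["motion"]}

```bash
mkdir -p pics; ls; cat > h.py <<'E'
import numpy as np, cv2
from workcell import arm, grab_frame, camera_params, find_in, trace, tip_of
from scipy.spatial.transform import Rotation as R
def ray(cam,rc,p=None):
    p=p or camera_params(cam); T=np.array(p["cam_to_world"])
    d=np.array([(rc[1]-p["cx"])/p["fx"],(rc[0]-p["cy"])/p["fy"]]); u=d.copy()
    for _ in range(20): u=d/(1+p["k1"]*(u@u))
    v=T[:3,:3]@np.array([u[0],u[1],1]); return T[:3,3],v
def at_z(cam,rc,z,p=None):
    o,v=ray(cam,rc,p); return o+v*(z-o[2])/v[2]
def proj(cam,X,p=None):
    p=p or camera_params(cam); T=np.array(p["cam_to_world"]); c=T[:3,:3].T@(np.array(X,float)-T[:3,3])
    u=c[:2]/c[2]; u=u*(1+p["k1"]*(u@u)); return np.array([u[1]*p["fy"]+p["cy"],u[0]*p["fx"]+p["cx"]])
def shot(cam,name):
    im=grab_frame(cam); cv2.imwrite(f"pics/{name}.png",im[:,:,::-1]); return im
E
python3 - <<'E'
from h import *
np.set_printoptions(precision=1,suppress=True)
a=shot("top","top0");b=shot("side","side0")
s=arm.observe();print(s["clock"],s["tcp_pos"],s["eef_rot"],s["force"],s["finger_gap"],arm.tcp_to_grasp)
for c in("top","side"):
  print(c,np.array(camera_params(c)["cam_to_world"])[:3,3])
  for n in ["shunter","fresh0","pier","tender","plunger_top","tray_top","bay0","bay3"]:
    for f in (find_in,tip_of):
      try:
        print(f.__name__,n,[(np.round(d["at"]).tolist(),round(d["conf"],2)) for d in f(c,n)][:8])
      except Exception as e: print(n,e)
print(arm.observe()["clock"])
E
```

```text
pics
0.1 [ 174.3 -599.8  230.6] [-3.1 -0.4  0. ] [-0.9  0.3 -0.5] 85.34508167484532 18.700000000000003
top [ 419.8   49.6 1481.2]
call shunter [([204.0, 351.0], 0.77)]
call shunter [([218.0, 348.0], 0.79), ([170.0, 431.0], 0.53), ([223.0, 416.0], 0.5)]
call fresh0 [([334.0, 262.0], 0.92), ([296.0, 401.0], 0.82), ([291.0, 279.0], 0.71)]
call fresh0 [([294.0, 403.0], 0.96), ([291.0, 276.0], 0.85), ([334.0, 260.0], 0.76), ([222.0, 417.0], 0.25)]
call pier [([290.0, 333.0], 0.71), ([182.0, 353.0], 0.55)]
call pier [([291.0, 334.0], 0.9)]
call tender [([180.0, 180.0], 0.86), ([293.0, 332.0], 0.67), ([208.0, 349.0], 0.51)]
call tender [([180.0, 182.0], 0.83), ([223.0, 422.0], 0.33)]
call plunger_top [([205.0, 270.0], 0.8)]
call plunger_top [([204.0, 268.0], 0.66)]
call tray_top [([276.0, 167.0], 0.6), ([175.0, 319.0], 0.6)]
call tray_top [([278.0, 162.0], 0.85)]
call bay0 [([211.0, 348.0], 0.67)]
call bay0 [([216.0, 318.0], 0.92), ([226.0, 417.0], 0.9), ([214.0, 351.0], 0.83), ([223.0, 386.0], 0.58)]
call bay3 [([211.0, 348.0], 0.67)]
call bay3 [([216.0, 318.0], 0.92), ([226.0, 417.0], 0.9
[... 259 characters left out ...]
358.0], 0.61)]
call pier [([258.0, 359.0], 0.93)]
call pier [([270.0, 362.0], 0.71)]
call tender [([404.0, 236.0], 0.67), ([192.0, 301.0], 0.52), ([220.0, 361.0], 0.4)]
call tender [([410.0, 240.0], 0.91), ([306.0, 363.0], 0.69)]
call plunger_top [([276.0, 278.0], 0.49)]
call plunger_top [([278.0, 278.0], 0.61), ([219.0, 301.0], 0.32)]
call tray_top [([409.0, 355.0], 0.89)]
call tray_top [([404.0, 355.0], 0.9)]
call bay0 [([254.0, 279.0], 0.65)]
call bay0 [([220.0, 298.0], 0.84), ([245.0, 295.0], 0.76), ([269.0, 290.0], 0.7), ([199.0, 301.0], 0.59)]
call bay3 [([254.0, 279.0], 0.65)]
call bay3 [([220.0, 298.0], 0.84), ([245.0, 295.0], 0.76), ([269.0, 290.0], 0.7), ([199.0, 301.0], 0.59)]
1.7
```

```bash
python3 - <<'E'
import cv2
a=cv2.imread("pics/top0.png")[130:370,130:470];cv2.imwrite("pics/top0c.png",cv2.resize(a,(800,565),interpolation=cv2.INTER_CUBIC))
E
```

```text
(no output)
```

View pics/top0c.png

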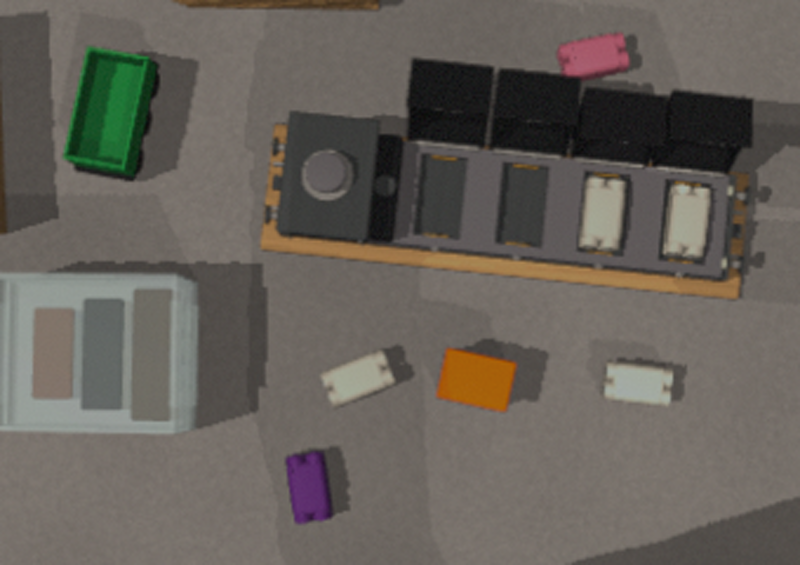

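View pics/side0.png

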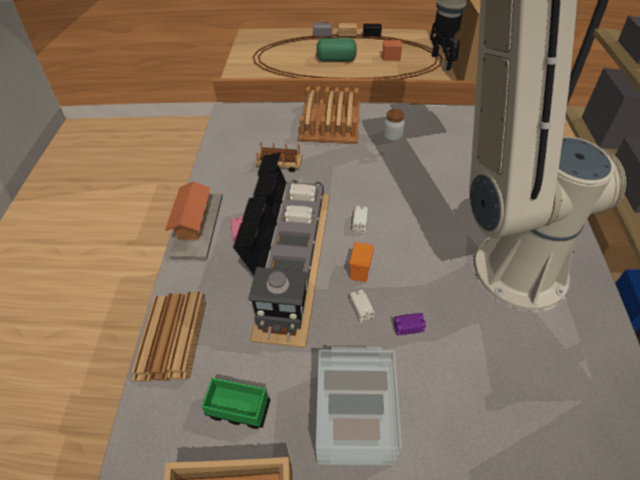

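The top crop shows flat packs in bays 0 and 1, at full-frame (223,421) and (220,386). Bays 2 and 3 are empty. The pale packs on the worktop are at (291,281) and (293,402), so two are fresh. The purple one at (334,261) and the pink one at (153,382) are look-alikes and stay put. Next I'll work out the positions.

```bash
python3 - <<'E'
from h import *
np.set_printoptions(precision=1,suppress=True)
im=grab_frame("top"); p=camera_params("top")
def rect(m,z):
    ys,xs=np.nonzero(m); w=np.array([at_z("top",(r,c),z,p)[:2] for r,c in zip(ys,xs)],np.float32)
    (c,s,a)=cv2.minAreaRect(w)
    if s[0]<s[1]: s=s[::-1];a+=90
    return np.array(c),np.array(s),a
for n,z in (("fresh0",38),("pier",73),("tender",74),("plunger_top",164)):
  for d in trace("top",n):
    m=d["mask"]; c,s,a=rect(m,z); print(n,np.round(d["at"]),round(d["conf"],2),c,s,a,im[m].mean(0))
for d in find_in("top","tray_top")[:2]: print("tray",d, at_z("top",d["at"],88,p))
for d in tip_of("top","tray_top"): print("tray",d, at_z("top",d["at"],88,p))
for d in tip_of("top","bay0"): print("bay",d["at"],at_z("top",d["at"],60,p))
for d in tip_of("top","plunger_top"): print("pl",d["at"],at_z("top",d["at"],164,p))
for d in trace("top","tray_top")[:1]: print(rect(d["mask"],122))
# hand-read bay pocket centres
for rc in ((213.7,317),(217.1,352.3)): print("hand",at_z("top",rc,70,p))
for rc in ((221,386.7),(224,422)): print("handpack",at_z("top",rc,98,p))
for rc in ((236,241),(256,444.5),(183,247),): print("stand",at_z("top",rc,25,p))
E
```

```text
fresh0 [336. 262.] 0.93 [316.4 175.9] [72.5 41.2] 7.105952739715576 [81.6 44.  93.8]
fresh0 [297. 403.] 0.7 [ 423.1 -147.2] [73.2 40.4] 83.16786193847656 [149.7 151.5 140.5]
fresh0 [291. 278.] 0.65 [423.  129.8] [67.  37.2] 114.2669792175293 [153.  150.9 134.8]
pier [292. 330.] 0.72 [423.9  16.1] [71.4 51.4] 80.36139678955078 [161.5  93.6  16.4]
pier [178. 178.] 0.55 [678.3 377.2] [126.7  85.1] 170.02059936523438 [28.7 81.6 41.7]
tender [179. 179.] 0.81 [677.8 377.3] [125.6  80.3] 170.3651885986328 [25.2 82.2 39.8]
plunger_top [202. 269.] 0.54 [608.9 155.8] [36.5 34.6] 90.9819820523262 [92.6 87.5 87.2]
tray {'at': [279.7, 166.3], 'conf': 0.95} [441.3 390.1  88. ]
tray {'at': [204.4, 345.9], 'conf': 0.32} [619.8 -13.5  88. ]
tray {'at': [278.6, 167.0], 'conf': 0.66} [443.9 388.5  88. ]
tray {'at': [220.4, 383.5], 'conf': 0.19} [585.  -99.3  88. ]
bay [210.9, 318.6] [607.5  48.   60. ]
bay [219.1, 352.0] [589.9 -29.3  60. ]
bay [224.4, 422.1] [ 580.8 -192.4   60. ]
bay [223.2, 384.1] [ 581.8 -103.8   60. ]
pl [201.6, 271.0] [612.  150.5 164. ]
pl [177.5, 181.2] [661.9 347.5 164. ]
(array([441.4, 386.1]), array([217.6, 152.6]), 91.61464786529541)
hand [599.6  51.6  70. ]
hand [593.3 -29.4  70. ]
handpack [ 582.6 -105.5   98. ]
handpack [ 577.4 -185.7   98. ]
stand [549.2 230.   25. ]
stand [ 510.5 -252.6   25. ]
stand [676.1 219.6  25. ]
```

Call:
move_arm(
  motion=[
    [20,25,12,0,0,-0.112,0.4],
    [25,25,12,0,0,-0.112,0.4],
    [25,25,12,0,0,-0.113,0.4],
    [25,25,12,0,0,0,0.4],
    [25,25,12,0,0,0,0.4],
    [25,25,0,0,0,0,0.4],
    [25,25,0,0,0,0,0.4],
    [25,25,0,0,0,0,0.4],
    [25,25,0,0,0,0,0.4],
    [25,25,0,0,0,0,0.4],
    [25,25,0,0,0,0,0.4],
    [25,25,0,0,0,0,0.4],
  ],
  force=50,
)

```text
clock: 3.2
tcp_pos: [470.4, -298.7, 291.5]
eef_rot: [3.14, -0.085, 0.001]
force: [0.4, -1.0, 0.4]
finger_gap: 59.7
```

Call:
move_arm(
  motion=[
    [27,28,0,0,0,0,0.4],
    [27,28,0,0,0,0,0.4],
    [27,28,0,0,0,0,0.4],
    [27,28,0,0,0,0,0.4],
    [0,0,0,0,0,0,0.4],
    [0,0,0,0,0,0,0.4],
  ],
)

```text
clock: 3.7
tcp_pos: [578.4, -186.5, 291.0]
eef_rot: [-3.14, 0.08, 0.001]
force: [-0.3, -0.2, 0.2]
finger_gap: 59.7
```

```bash
cat > w.py <<'E'
from h import *
import sys
np.set_printoptions(precision=2,suppress=True)
def look(n="old0",z=98,save=None,tips=()):
    s=arm.observe();p=camera_params("wrist");im=grab_frame("wrist")
    Rm=R.from_rotvec(s["eef_rot"]).as_matrix()
    print(s["clock"],s["tcp_pos"],"x",Rm[:,0],"z",Rm[:,2],"F",s["force"],s["finger_gap"])
    if save: cv2.imwrite(f"pics/{save}.png",im[:,:,::-1])
    for d in trace("wrist",n)[:5]:
        m=d["mask"]; c=max(cv2.findContours(m.astype(np.uint8),0,2)[0],key=len)[:,0]
        w=np.array([at_z("wrist",(r,q),z,p)[:2] for q,r in c],np.float32)
        (cc,sz,a)=cv2.minAreaRect(w)
        if sz[0]<sz[1]: sz=sz[::-1];a+=90
        print(n,np.round(d["at"]),round(d["conf"],2),"c",np.array(cc),"size",np.array(sz),"ang",np.round((a+90)%180-90,1),"rgb",im[m].mean(0))
    for t,zt in tips:
        for d in tip_of("wrist",t)[:5]: print(t,np.round(d["at"]),round(d["conf"],2),at_z("wrist",d["at"],zt,p)[:2])
    return s,p,im
E
python3 -c "
from w import *
look('old0',98,'w1',[('bay0',60),('old0',79),('plunger_top',164)])"
```

```text
3.7 [ 578.42 -186.54  290.95] x [ 1.   -0.05 -0.  ] z [-0.  0. -1.] F [-0.3  -0.15  0.17] 59.6989402040113
old0 [206. 321.] 0.98 c [ 580.17 -187.88] size [69.78 38.04] ang -6.7 rgb [231.34 230.33 219.66]
old0 [ 14. 207.] 0.87 c [ 721.24 -116.57] size [61.53 23.48] ang 87.0 rgb [192.06 111.62 128.3 ]
old0 [201. 221.] 0.77 c [ 585.45 -108.07] size [71.05 41.92] ang -5.7 rgb [219.65 218.08 208.21]
bay0 [192.  53.] 0.96 [594.53  54.21]
bay0 [188. 138.] 0.84 [594.32 -23.33]
old0 [202. 220.] 0.8 [ 581.71 -101.05]
old0 [206. 317.] 0.58 [ 573.89 -185.81]
old0 [ 74. 195.] 0.52 [686.13 -94.13]
```

View pics/w1.png

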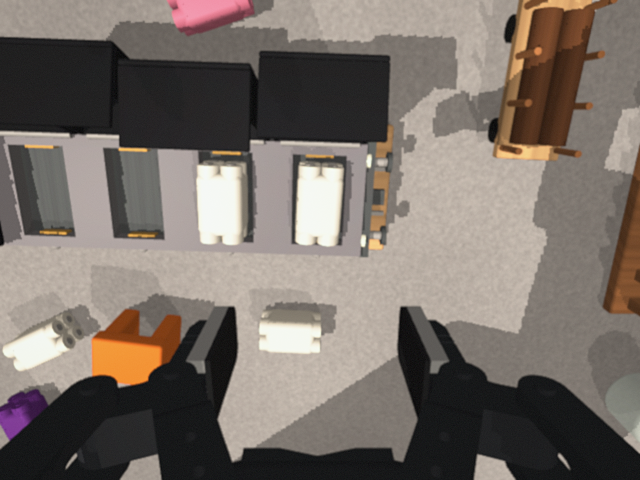

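The wrist picture shows the two packs in the bays at (206,321) and (201,221). The pink look-alike is behind the shunter. I'll descend on the bay 0 pack.

Call:
move_arm(
  motion=[
    [2,-1,-40,0,0,-0.045,0.4],
    [0,0,-40,0,0,0,0.4],
    [0,0,-40,0,0,0,0.4],
    [0,0,-40,0,0,0,0.4],
    [0,0,-25,0,0,0,0.4],
    [0,0,-15,0,0,0,0.4],
    [0,0,-14,0,0,0,0.4],
    [0,0,0,0,0,0,0.4],
    [0,0,0,0,0,0,0.4],
    [0,0,0,0,0,0,-1],
    [0,0,0,0,0,0,-1],
    [0,0,0,0,0,0,-1],
  ],
  force=50,
)

```text
clock: 4.95
tcp_pos: [580.4, -189.7, 79.0]
eef_rot: [3.137, -0.156, 0.004]
force: [-1.0, -1.2, 6.1]
finger_gap: 36.9
```

Call:
move_arm(
  motion=[
    [0,0,0,0,0,0,-1],
    [0,0,0,0,0,0,-1],
    [0,0,0,0,0,0,-1],
  ],
)

```text
clock: 5.2
tcp_pos: [580.4, -189.7, 79.0]
eef_rot: [3.137, -0.156, 0.004]
force: [-1.2, -0.4, 6.4]
finger_gap: 37.0
```

Call:
move_arm(
  motion=[
    [0,0,12,0,0,0,-1],
    [0,0,20,0,0,0,-1],
    [0,0,35,0,0,0,-1],
    [0,0,35,0,0,0,-1],
    [0,0,35,0,0,0,-1],
    [-5,20,35,0,0,0,-1],
    [-10,36,30,0,0,0,-1],
    [-10,36,10,0,0,0,-1],
    [-10,36,0,0,0,0,-1],
    [-10,36,0,0,0,0,-1],
    [-10,36,0,0,0,0,-1],
    [-10,36,0,0,0,0,-1],
  ],
)

```text
clock: 6.2
tcp_pos: [514.6, 43.6, 286.5]
eef_rot: [-3.137, 0.156, -0.002]
force: [0.5, -0.4, -1.8]
finger_gap: 36.9
```

Call:
move_arm(
  motion=[
    [-10,36,0,0,0,0,-1],
    [-10,36,0,0,0,0,-1],
    [-10,36,0,0,0,0,-1],
    [-10,36,0,0,0,0,-1],
    [-10,36,0,0,0,0,-1],
    [-10,36,0,0,0,0,-1],
    [-10,36,0,0,0,0,-1],
    [-4,36,0,0,0,0,-1],
    [0,0,0,0,0,0,-1],
    [0,0,0,0,0,0,-1],
  ],
)

```text
clock: 7.03
tcp_pos: [440.9, 331.7, 286.0]
eef_rot: [-3.138, 0.151, -0.0]
force: [0.7, -0.1, -1.7]
finger_gap: 36.5
```

```bash
python3 -c "
from w import *
look('tray_top',122,'w2',[('tray_top',88)])"
```

```text
7.0333 [440.86 331.71 286.  ] x [ 1.  -0.1  0. ] z [ 0.  0. -1.] F [ 0.67 -0.09 -1.66] 36.535769032448634
tray_top [201. 219.] 0.62 c [438.83 392.81] size [207.3  153.29] ang -88.9 rgb [160.63 162.45 154.6 ]
tray_top [216. 246.] 0.62 [437.08 393.65]
```

View pics/w2.png

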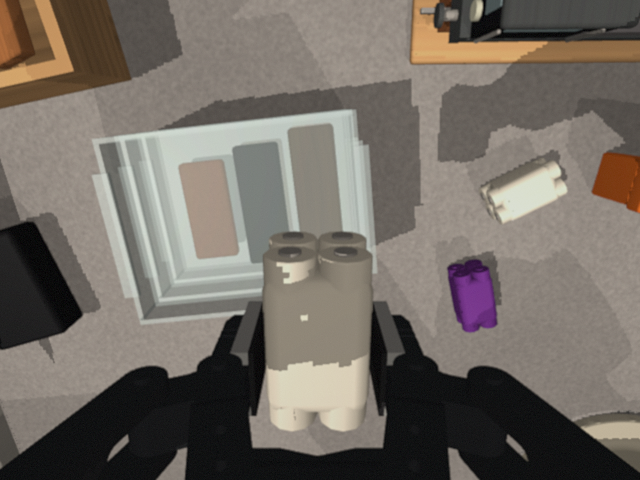

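```bash
python3 -c "
from h import *
p=camera_params('wrist')
for rc in ((140,94),(110,353),(320,142)): print(at_z('wrist',rc,122,p))
t=camera_params('top')
for rc in ((245,132),(314,132),(247,214),(312,211)): print(at_z('top',rc,122,t))
im=cv2.imread('pics/top0.png')[230:330,90:240];cv2.imwrite('pics/tr.png',cv2.resize(im,(750,500),interpolation=2))"
```

```text
[512.38084058 484.39161236 122.        ]
[514.34496519 297.18275758 122.        ]
[366.61236201 482.75435769 122.        ]
[516.14874567 462.95545527 122.        ]
[362.89683301 457.62667296 122.        ]
[515.20846937 277.17486185 122.        ]
[372.32549442 279.90704234 122.        ]
```

View pics/tr.png

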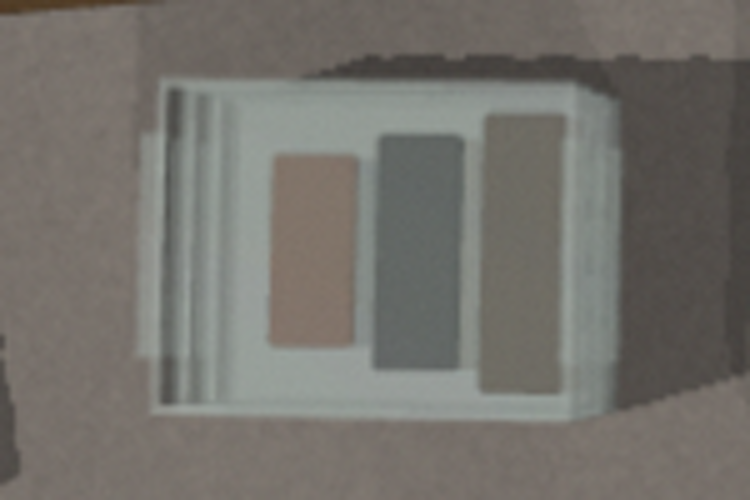

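The tray's top rim spans y 296–485 and x 366–513, so its centre is about (440,390). I'll lay pack 1 at y 355.

Call:
move_arm(
  motion=[
    [0,24,0,0,0,0.1,-1],
    [0,0,-35,0,0,0,-1],
    [0,0,-35,0,0,0,-1],
    [0,0,-35,0,0,0,-1],
    [0,0,-35,0,0,0,-1],
    [0,0,-20,0,0,0,-1],
    [0,0,-10,0,0,0,-1],
    [0,0,-5,0,0,0,-1],
    [0,0,-4,0,0,0,-1],
    [0,0,0,0,0,0,-1],
    [0,0,0,0,0,0,-1],
  ],
)

```text
clock: 8.1
tcp_pos: [442.8, 354.6, 107.9]
eef_rot: [-3.14, -0.001, -0.003]
force: [0.3, 0.8, -0.9]
finger_gap: 36.9
```

Call:
move_arm(
  motion=[
    [0,0,-2,0,0,0,-1],
    [0,0,0,0,0,0,-1],
    [0,0,0,0,0,0,0.1],
    [0,0,0,0,0,0,0.15],
    [0,0,0,0,0,0,0.15],
    [0,0,0,0,0,0,0.15],
    [0,0,20,0,0,0,0.15],
    [0,0,30,0,0,0,0.2],
    [0,0,38,0,0,0,0.4],
    [0,0,38,0,0,0,0.4],
    [5,-20,38,0,0,0,0.4],
    [10,-36,20,0,0,0,0.4],
  ],
)

```text
clock: 9.1
tcp_pos: [457.2, 302.0, 291.1]
eef_rot: [-3.137, -0.006, -0.007]
force: [1.9, -0.3, -0.8]
finger_gap: 59.9
```

Call:
move_arm(
  motion=[
    [10,-36,0,0,0,-0.1,0.4],
    [10,-36,0,0,0,0,0.4],
    [10,-36,0,0,0,0,0.4],
    [10,-36,0,0,0,0,0.4],
    [10,-36,0,0,0,0,0.4],
    [10,-36,0,0,0,0,0.4],
    [12,-36,0,0,0,0,0.4],
    [13,-36,0,0,0,0,0.4],
    [13,-36,0,0,0,0,0.4],
    [13,-36,0,0,0,0,0.4],
    [13,-36,0,0,0,0,0.4],
    [0,-10,0,0,0,0,0.4],
  ],
)

```text
clock: 10.1
tcp_pos: [582.0, -111.1, 286.5]
eef_rot: [3.136, -0.159, 0.002]
force: [-0.7, 0.7, -0.3]
finger_gap: 59.9
```

Call:
move_arm(
  motion=[
    [0,0,0,0,0,0,0.4],
    [0,0,0,0,0,0,0.4],
  ],
)

```text
clock: 10.27
tcp_pos: [579.9, -106.7, 286.2]
eef_rot: [-3.137, 0.158, 0.001]
force: [-0.7, 0.0, 0.7]
finger_gap: 59.8
```

```bash
python3 -c "
from w import *
look('old0',98,'w3',[('bay0',60)])
shot('side','s1')
for d in find_in('side','old0'): print(d)"
```

```text
10.2667 [ 579.95 -106.68  286.24] x [ 0.99 -0.1  -0.  ] z [-0.  0. -1.] F [-0.69  0.01  0.66] 59.75011313314509
old0 [ 12. 287.] 0.73 c [ 719.73 -102.83] size [58.11 21.82] ang 84.2 rgb [199.62 119.11 136.7 ]
old0 [198. 313.] 0.62 c [ 585.23 -104.94] size [70.26 37.7 ] ang -7.2 rgb [238.82 237.24 229.19]
bay0 [195. 139.] 0.85 [598.52  53.76]
bay0 [188. 405.] 0.72 [ 580.39 -185.11]
bay0 [192. 227.] 0.55 [593.2  -25.96]
bay0 [ 52. 445.] 0.43 [ 689.3  -221.48]
bay0 [335. 230.] 0.21 [448.75  -4.54]
{'at': [379.5, 357.0], 'conf': 0.86}
{'at': [218.3, 297.9], 'conf': 0.79}
{'at': [222.0, 230.1], 'conf': 0.44}
```

Call:
move_arm(
  motion=[
    [5,1,-40,0,0,-0.015,0.4],
    [0,0,-40,0,0,0,0.4],
    [0,0,-40,0,0,0,0.4],
    [0,0,-40,0,0,0,0.4],
    [0,0,-22,0,0,0,0.4],
    [0,0,-14,0,0,0,0.4],
    [0,0,-12,0,0,0,0.4],
    [0,0,0,0,0,0,0.4],
    [0,0,0,0,0,0,-1],
    [0,0,0,0,0,0,-1],
    [0,0,0,0,0,0,-1],
    [0,0,0,0,0,0,-1],
  ],
)

```text
clock: 11.52
tcp_pos: [586.4, -105.6, 80.1]
eef_rot: [3.136, -0.179, 0.004]
force: [-0.4, 0.0, 4.3]
finger_gap: 36.6
```

Call:
move_arm(
  motion=[
    [0,0,0,0,0,0,-1],
    [0,0,12,0,0,0,-1],
    [0,0,20,0,0,0,-1],
    [0,0,35,0,0,0,-1],
    [0,0,35,0,0,0,-1],
    [0,0,35,0,0,0,-1],
    [0,0,35,0,0,0,-1],
    [-9,30,35,0,0,0,-1],
    [-11,36,0,0,0,0,-1],
    [-11,36,0,0,0,0,-1],
    [-11,36,0,0,0,0,-1],
    [-11,36,0,0,0,0,-1],
  ],
)

```text
clock: 12.52
tcp_pos: [532.3, 66.2, 282.9]
eef_rot: [-3.136, 0.181, -0.002]
force: [0.9, 1.0, -1.4]
finger_gap: 37.1
```

Call:
move_arm(
  motion=[
    [-11,36,0,0,0,0,-1],
    [-11,36,0,0,0,0,-1],
    [-11,36,0,0,0,0,-1],
    [-11,36,0,0,0,0,-1],
    [-11,36,0,0,0,0,-1],
    [-10,36,0,0,0,0,-1],
    [-10,36,0,0,0,0,-1],
    [-10,36,0,0,0,0,-1],
    [-10,36,0,0,0,0,-1],
    [-5,36,0,0,0,0.11,-1],
    [0,0,0,0,0,0,-1],
    [0,0,0,0,0,0,-1],
  ],
)

```text
clock: 13.52
tcp_pos: [432.5, 426.5, 282.1]
eef_rot: [3.141, -0.002, -0.0]
force: [0.2, -0.7, -1.6]
finger_gap: 36.5
```

Call:
move_arm(
  motion=[
    [8,2,-20,0,0,0,-1],
    [0,0,-35,0,0,0,-1],
    [0,0,-35,0,0,0,-1],
    [0,0,-35,0,0,0,-1],
    [0,0,-25,0,0,0,-1],
    [0,0,-13,0,0,0,-1],
    [0,0,-8,0,0,0,-1],
    [0,0,-4,0,0,0,-1],
    [0,0,0,0,0,0,-1],
    [0,0,0,0,0,0,-1],
  ],
)

```text
clock: 14.35
tcp_pos: [442.5, 427.5, 108.7]
eef_rot: [-3.14, 0.008, -0.003]
force: [1.2, -0.3, -1.8]
finger_gap: 36.9
```

Call:
move_arm(
  motion=[
    [0,0,-2,0,0,0,-1],
    [0,0,0,0,0,0,-1],
    [0,0,0,0,0,0,0.1],
    [0,0,0,0,0,0,0.15],
    [0,0,0,0,0,0,0.15],
    [0,0,0,0,0,0,0.15],
    [0,0,20,0,0,0,0.15],
    [0,0,30,0,0,0,0.2],
    [0,0,38,0,0,0,0.4],
    [0,0,38,0,0,0,0.4],
    [0,-20,20,0,0,0,0.4],
    [0,-36,0,0,0,-0.115,0.4],
  ],
)

```text
clock: 15.35
tcp_pos: [443.7, 374.8, 256.2]
eef_rot: [-3.129, 0.181, -0.011]
force: [0.6, -1.7, -0.2]
finger_gap: 59.7
```

Call:
move_arm(
  motion=[
    [0,-30,0,0,0,-0.115,0.4],
    [0,-30,0,0,0,-0.115,0.4],
    [0,-30,0,0,0,-0.115,0.4],
    [0,-30,0,0,0,-0.115,0.4],
    [0,-30,0,0,0,-0.115,0.4],
    [-5,-30,0,0,0,-0.115,0.4],
    [-5,-30,0,0,0,-0.115,0.4],
    [-5,-30,0,0,0,-0.115,0.4],
    [-5,-10,0,0,0,-0.115,0.4],
    [0,0,0,0,0,0,0.4],
    [0,0,0,0,0,0,0.4],
  ],
)

```text
clock: 16.27
tcp_pos: [421.6, 120.9, 250.9]
eef_rot: [-2.633, 1.712, -0.0]
force: [0.0, 0.9, -0.5]
finger_gap: 59.6
```

```bash
python3 -c "
from w import *
s,p,im=look('fresh0',38,'w4',[('fresh0',19)]);print(s['q'])
shot('top','t1')
print([(np.round(d['at']),d['conf']) for d in find_in('top','fresh0')])"
python3 -c "
import cv2,numpy as np
a=cv2.imread('pics/w4.png');b=cv2.imread('pics/t1.png')[130:370,130:470]
b=cv2.resize(b,(640,452));cv2.imwrite('pics/c1.png',np.hstack([cv2.resize(a,(380,285)),cv2.resize(b,(404,285))]))"
```

```text
16.2667 [421.56 120.89 250.94] x [ 0.41 -0.91 -0.  ] z [ 0.  0. -1.] F [ 0.02  0.87 -0.51] 59.56329694903386
fresh0 [209. 315.] 0.92 c [420.85 128.7 ] size [71.44 36.74] ang -67.1 rgb [213.26 212.98 200.14]
fresh0 [292. 393.] 0.78 c [315.32 172.3 ] size [72.7  46.02] ang 10.2 rgb [ 99.12  48.35 115.22]
fresh0 [211. 312.] 0.88 [419.71 135.61]
[0.28 0.03 1.99 0.   1.12 3.  ]
[(array([336., 261.]), 0.6), (array([295., 403.]), 0.58)]
```

View pics/c1.png

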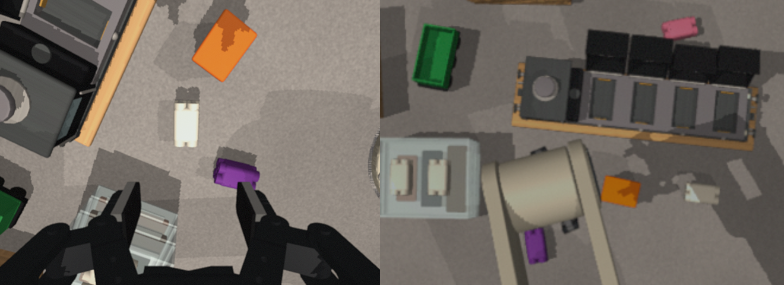

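Both flat packs lie in the top tier, seen in the top view at (177,401) and (177,437). The pale fresh pack is under the wrist, with the purple one well clear of it. Descending to grasp.

Call:
move_arm(
  motion=[
    [0,8,-40,0,0,0,0.4],
    [0,0,-40,0,0,0,0.4],
    [0,0,-40,0,0,0,0.4],
    [0,0,-40,0,0,0,0.4],
    [0,0,-35,0,0,0,0.4],
    [0,0,-22,0,0,0,0.4],
    [0,0,-13,0,0,0,0.4],
    [0,0,0,0,0,0,0.4],
    [0,0,0,0,0,0,-1],
    [0,0,0,0,0,0,-1],
    [0,0,0,0,0,0,-1],
    [0,0,0,0,0,0,-1],
  ],
)

```text
clock: 17.52
tcp_pos: [422.3, 129.1, 21.8]
eef_rot: [-2.632, 1.712, -0.001]
force: [0.7, 0.0, -1.8]
finger_gap: 37.1
```

Call:
move_arm(
  motion=[
    [0,0,0,0,0,0,-1],
    [0,0,10,0,0,0,-1],
    [0,0,25,0,0,0,-1],
    [0,0,35,0,0,0,-1],
    [0,0,35,0,0,0,-1],
    [0,0,35,0,0,0,-1],
    [0,0,35,0,0,0,-1],
    [0,0,35,0,0,0,-1],
    [10,-5,35,0,0,0.11,-1],
  ],
)

```text
clock: 18.27
tcp_pos: [429.4, 123.7, 268.4]
eef_rot: [-2.722, 1.568, 0.002]
force: [1.5, -0.6, -2.6]
finger_gap: 37.0
```

Call:
move_arm(
  motion=[
    [16,-15,2,0,0,0.106,-1],
    [16,-15,2,0,0,0.106,-1],
    [16,-15,2,0,0,0.106,-1],
    [16,-15,2,0,0,0.106,-1],
    [16,-15,2,0,0,0.106,-1],
    [16,-15,2,0,0,0.106,-1],
    [16,-15,2,0,0,0.106,-1],
    [16,-15,2,0,0,0.106,-1],
    [16,-15,2,0,0,0.106,-1],
    [16,-15,0,0,0,0,-1],
    [0,0,0,0,0,0,-1],
    [0,0,0,0,0,0,-1],
  ],
)

```text
clock: 19.27
tcp_pos: [591.3, -26.9, 284.1]
eef_rot: [-3.138, 0.144, 0.002]
force: [-0.1, 0.2, -3.7]
finger_gap: 36.7
```

```bash
python3 -c "
from w import *
s,p,im=look('bay0',75,'w5',[('bay0',60)])"
```

```text
19.2667 [591.26 -26.93 284.09] x [ 1.   -0.09 -0.  ] z [-0.  0. -1.] F [-0.12  0.22 -3.74] 36.68801681854225
bay0 [151. 296.] 0.89 c [612.01 -21.4 ] size [545.68 211.35] ang 85.5 rgb [99.36 95.9  93.39]
bay0 [107. 458.] 0.22 c [ 657.79 -142.16] size [129.98  70.02] ang 84.8 rgb [46.68 44.75 46.23]
bay0 [196. 316.] 0.86 [592.5  -25.49]
bay0 [195. 497.] 0.78 [ 578.94 -187.33]
bay0 [202. 227.] 0.66 [595.19  54.78]
bay0 [199. 404.] 0.58 [ 583.   -103.98]
```

View pics/w5.png

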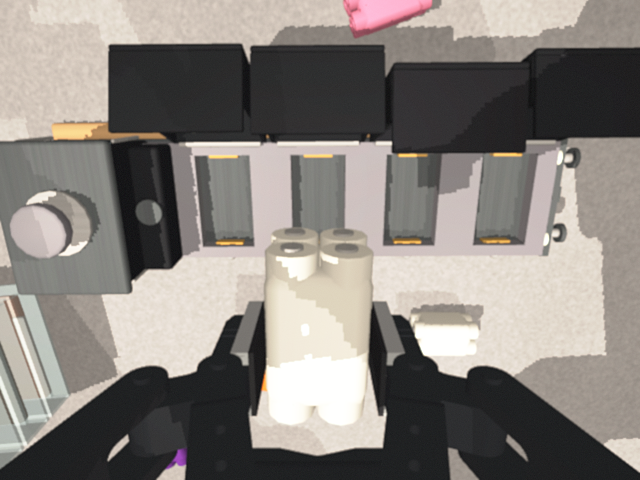

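```bash
python3 -c "
from w import *
p=camera_params('wrist')
def c(q): 
  w=np.array([at_z('wrist',rc,75,p)[:2] for rc in q]);return w.mean(0),np.ptp(w,0)
print(c([(155,195),(154,249),(245,205),(244,257)]))
print(c([(154,386),(153,440),(244,385),(244,436)]))
print(c([(154,480),(153,532),(244,475),(243,524)]))
print('b2 top edge',at_z('wrist',(153,290),75,p),at_z('wrist',(153,346),75,p))
im=cv2.imread('pics/w5.png')[130:260,180:560];cv2.imwrite('pics/w5c.png',cv2.resize(im,(798,273),interpolation=2))"
```

```text
(array([597.74,  52.79]), array([82.24, 50.27]))
(array([ 584.07, -106.39]), array([83.06, 48.9 ]))
(array([ 577.28, -184.59]), array([82.14, 45.37]))
b2 top edge [633.37  -6.17  75.  ] [629.19 -52.67  75.  ]
```

View pics/w5c.png

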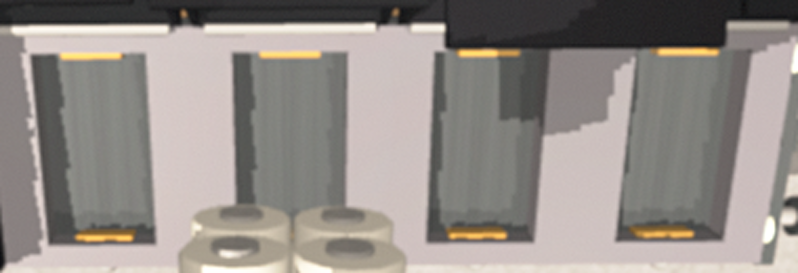

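Call:
move_arm(
  motion=[
    [0,0,-38,0,0,0,-1],
    [0,0,-38,0,0,0,-1],
    [0,0,-38,0,0,0,-1],
    [0,0,-30,0,0,0,-1],
    [0,0,-20,0,0,0,-1],
    [0,0,-10,0,0,0,-1],
    [0,0,-10,0,0,0,-1],
    [0,0,-8,0,0,0,-1],
    [0,0,-6,0,0,0,-1],
    [0,0,-3,0,0,0,-1],
    [0,0,0,0,0,0,-1],
    [0,0,0,0,0,0,-1],
  ],
)

```text
clock: 20.42
tcp_pos: [591.9, -26.3, 83.3]
eef_rot: [-3.138, 0.141, -0.0]
force: [-0.1, -0.7, -1.5]
finger_gap: 36.5
```

Call:
move_arm(
  motion=[
    [0,0,-2,0,0,0,-1],
    [0,0,0,0,0,0,-1],
    [0,0,0,0,0,0,0.1],
    [0,0,0,0,0,0,0.15],
    [0,0,0,0,0,0,0.15],
    [0,0,0,0,0,0,0.15],
    [0,0,20,0,0,0,0.15],
    [0,0,30,0,0,0,0.2],
    [0,0,38,0,0,0,0.4],
    [0,0,38,0,0,0,0.4],
    [-10,-9,38,0,0,0.11,0.4],
    [-12,-9,0,0,0,0.11,0.4],
  ],
)

```text
clock: 21.42
tcp_pos: [573.6, -44.5, 252.5]
eef_rot: [3.133, 0.213, 0.017]
force: [1.1, -0.1, 0.5]
finger_gap: 59.4
```

Call:
move_arm(
  motion=[
    [-13,-9,0,0,0,0.11,0.4],
    [-13,-9,0,0,0,0.11,0.4],
    [-13,-9,0,0,0,0.11,0.4],
    [-13,-9,0,0,0,0.11,0.4],
    [-13,-9,0,0,0,0.11,0.4],
    [-13,-9,0,0,0,0.11,0.4],
    [-13,-9,0,0,0,0.11,0.4],
    [-13,-9,0,0,0,0.11,0.4],
    [-13,-9,0,0,0,0.11,0.4],
    [-13,-9,0,0,0,0.11,0.4],
    [-13,-9,0,0,0,0.11,0.4],
    [-4,-4,0,0,0,0.11,0.4],
  ],
)

```text
clock: 22.42
tcp_pos: [420.7, -147.9, 244.6]
eef_rot: [-2.346, -2.089, 0.002]
force: [0.0, -0.1, -0.3]
finger_gap: 59.6
```

Call:
move_arm(
  motion=[
    [0,0,0,0,0,0,0.4],
    [0,0,0,0,0,0,0.4],
  ],
)

```text
clock: 22.58
tcp_pos: [422.5, -147.4, 244.9]
eef_rot: [2.355, 2.078, -0.0]
force: [-1.1, -0.8, -1.1]
finger_gap: 59.9
```

```bash
python3 -c "
from w import *
s,p,im=look('fresh0',38,'w6',[('fresh0',19)]);print(s['q'])
look('fresh0',98)"
```

```text
22.5833 [ 422.53 -147.43  244.89] x [ 0.12  0.99 -0.  ] z [ 0. -0. -1.] F [-1.06 -0.78 -1.05] 59.85309064006041
fresh0 [ 20. 547.] 0.77 c [612.89 -29.13] size [94.48 28.64] ang -7.1 rgb [167.79 162.06 145.57]
fresh0 [198. 316.] 0.62 c [ 420.83 -144.69] size [71.03 38.16] ang 83.7 rgb [206.48 206.27 189.99]
fresh0 [198. 316.] 0.69 [ 420.89 -146.19]
fresh0 [  5. 549.] 0.58 [623.02 -15.24]
fresh0 [132. 523.] 0.48 [ 604.88 -110.72]
[-0.34  0.06  1.98 -0.    1.11 -0.21]
22.7333 [ 422.95 -147.06  244.74] x [ 0.12  0.99 -0.  ] z [ 0. -0. -1.] F [-0.47  0.06  0.25] 59.821657808924115
fresh0 [ 20. 547.] 0.83 c [582.6  -35.76] size [78.41 24.32] ang -7.0 rgb [169.48 163.83 147.26]
fresh0 [204. 315.] 0.76 c [ 422.15 -131.81] size [58.   30.36] ang 83.7 rgb [207.64 207.49 191.13]
```

Call:
move_arm(
  motion=[
    [-1,2,-40,0,0,0,0.4],
    [0,0,-40,0,0,0,0.4],
    [0,0,-40,0,0,0,0.4],
    [0,0,-40,0,0,0,0.4],
    [0,0,-32,0,0,0,0.4],
    [0,0,-20,0,0,0,0.4],
    [0,0,-12,0,0,0,0.4],
    [0,0,0,0,0,0,0.4],
    [0,0,0,0,0,0,-1],
    [0,0,0,0,0,0,-1],
    [0,0,0,0,0,0,-1],
    [0,0,0,0,0,0,-1],
  ],
)

```text
clock: 23.83
tcp_pos: [422.3, -145.5, 21.7]
eef_rot: [2.35, 2.082, 0.001]
force: [0.6, 0.6, -1.4]
finger_gap: 36.9
```

Call:
move_arm(
  motion=[
    [0,0,0,0,0,0,-1],
    [0,0,10,0,0,0,-1],
    [0,0,25,0,0,0,-1],
    [0,0,35,0,0,0,-1],
    [0,0,35,0,0,0,-1],
    [0,0,35,0,0,0,-1],
    [0,0,35,0,0,0,-1],
    [0,0,35,0,0,0,-1],
    [12,3,35,0,0,-0.11,-1],
    [12,3,20,0,0,-0.11,-1],
    [12,3,0,0,0,-0.11,-1],
    [12,3,0,0,0,-0.11,-1],
  ],
)

```text
clock: 24.83
tcp_pos: [470.4, -133.3, 288.6]
eef_rot: [2.751, 1.511, 0.004]
force: [-1.2, -0.1, -1.7]
finger_gap: 36.9
```

Call:
move_arm(
  motion=[
    [12,3,0,0,0,-0.11,-1],
    [12,3,0,0,0,-0.11,-1],
    [12,3,0,0,0,-0.11,-1],
    [12,3,0,0,0,-0.11,-1],
    [12,3,0,0,0,-0.11,-1],
    [12,3,0,0,0,-0.11,-1],
    [12,3,0,0,0,-0.11,-1],
    [12,3,0,0,0,-0.11,-1],
    [12,3,0,0,0,-0.11,-1],
    [8,1,0,0,0,-0.11,-1],
    [0,0,0,0,0,0,-1],
    [0,0,0,0,0,0,-1],
  ],
)

```text
clock: 25.83
tcp_pos: [585.0, -105.2, 286.1]
eef_rot: [-3.139, 0.135, 0.002]
force: [-0.4, -0.1, -1.5]
finger_gap: 37.0
```

```bash
python3 -c "
from w import *
s,p,im=look('fresh0',98,'w7',[('bay0',60)])"
```

```text
25.8333 [ 585.02 -105.18  286.11] x [ 1.   -0.09 -0.  ] z [-0.  0. -1.] F [-0.4  -0.06 -1.47] 36.951339404079484
fresh0 [328. 316.] 0.92 c [464.58 -94.17] size [198.9   94.65] ang -4.8 rgb [212.96 206.28 191.83]
fresh0 [206. 225.] 0.59 c [592.36 -28.78] size [70.56 41.17] ang -7.5 rgb [231.34 229.14 221.75]
fresh0 [449. 120.] 0.57 c [357.87 114.52] size [34.31  4.35] ang -48.3 rgb [ 84.9   40.17 100.27]
fresh0 [145. 232.] 0.16 c [611.41 -49.74] size [439.63 197.77] ang 85.0 rgb [80.88 77.75 76.19]
bay0 [198. 142.] 0.94 [597.59  53.75]
bay0 [193. 405.] 0.73 [ 582.21 -183.91]
bay0 [199. 319.] 0.73 [ 583.02 -106.3 ]
```

View pics/w7.png

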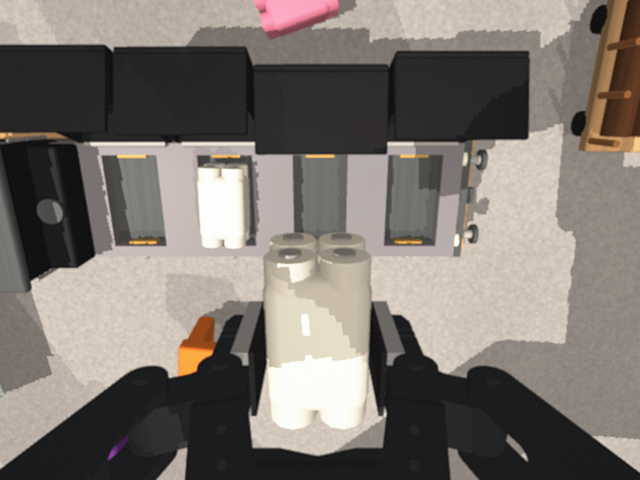

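The pack in bay 2 is seated at (206,225). Lowering the second one into bay 1.

Call:
move_arm(
  motion=[
    [-1,-1,-38,0,0,0,-1],
    [0,0,-38,0,0,0,-1],
    [0,0,-38,0,0,0,-1],
    [0,0,-30,0,0,0,-1],
    [0,0,-22,0,0,0,-1],
    [0,0,-10,0,0,0,-1],
    [0,0,-10,0,0,0,-1],
    [0,0,-8,0,0,0,-1],
    [0,0,-6,0,0,0,-1],
    [0,0,-3,0,0,0,-1],
    [0,0,0,0,0,0,-1],
    [0,0,0,0,0,0,-1],
  ],
)

```text
clock: 26.98
tcp_pos: [585.0, -106.4, 83.4]
eef_rot: [3.138, -0.141, 0.001]
force: [-0.1, -0.5, -1.4]
finger_gap: 36.9
```

Call:
move_arm(
  motion=[
    [0,0,-2,0,0,0,-1],
    [0,0,0,0,0,0,-1],
    [0,0,0,0,0,0,0.1],
    [0,0,0,0,0,0,0.15],
    [0,0,0,0,0,0,0.15],
    [0,0,0,0,0,0,0.15],
    [0,0,20,0,0,0,0.15],
    [0,0,30,0,0,0,0.15],
    [0,0,38,0,0,0,-1],
    [0,0,38,0,0,0,-1],
    [0,0,38,0,0,0,-1],
    [0,0,30,0,0,0,-1],
  ],
)

```text
clock: 27.98
tcp_pos: [584.9, -106.4, 277.9]
eef_rot: [3.138, -0.141, 0.003]
force: [1.5, -0.5, 0.5]
finger_gap: 1.8
```

Call:
move_arm(
  motion=[
    [0,0,0,0,0,0,-1],
    [0,0,0,0,0,0,-1],
  ],
)

```text
clock: 28.15
tcp_pos: [585.4, -106.5, 276.7]
eef_rot: [3.138, -0.141, 0.005]
force: [0.0, -0.8, 0.2]
finger_gap: -0.1
```

```bash
python3 -c "
from w import *
s,p,im=look('fresh0',98,'w8')
for n in ('cover0_press','cover0'):
  print(n,[(np.round(d['at']),round(d['conf'],2)) for d in tip_of('wrist',n)])
b=np.array([584.4,-106.3]);
for u,z in ((109,173),(118,166),(105,178)): print(proj('wrist',[b[0]+u,b[1]-.085*u,z],p))
shot('top','t2')
print([(np.round(d['at']),d['conf']) for d in find_in('top','fresh0')])"
```

```text
28.15 [ 585.44 -106.5   276.75] x [ 1.   -0.09  0.  ] z [ 0. -0. -1.] F [ 0.04 -0.83  0.15] -0.11953905242913594
fresh0 [210. 317.] 0.96 c [ 583.86 -105.6 ] size [70.62 36.64] ang -4.2 rgb [241.96 240.5  233.69]
fresh0 [209. 220.] 0.84 c [592.23 -28.86] size [70.49 41.93] ang -7.0 rgb [231.69 229.44 222.1 ]
fresh0 [422.  89.] 0.57 c [402.56 128.22] size [51.47 17.39] ang -63.6 rgb [84.3  41.74 98.81]
fresh0 [111. 318.] 0.27 c [ 659.53 -113.58] size [104.67  65.18] ang 84.9 rgb [46.6  44.99 46.16]
cover0_press [(array([ 65., 451.]), 0.9)]Traceback (most recent call last):
  File "<string>", line 5, in <module>
    print(n,[(np.round(d['at']),round(d['conf'],2)) for d in tip_of('wrist',n)])
                                                             ~~~~~~^^^^^^^^^^^
ValueError: it knows: bay, cover0_press, cover1_press, cover2_press, cover3_press, fresh, old, pier, plunger_top, shunter, tender, tray_top
```

View pics/w8.png

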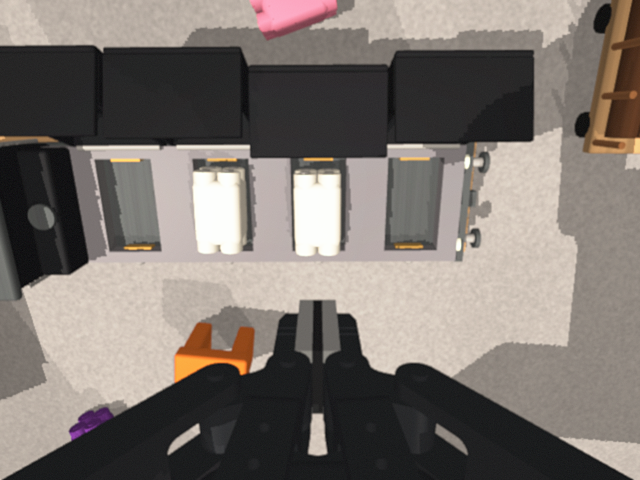

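Call:
move_arm(
  motion=[
    [36,-3,0,0,0,0,-1],
    [36,-3,0,0,0,0,-1],
    [36,-3,0,0,0,0,-1],
    [36,-3,0,0,0,0,-1],
    [0,0,-30,0,0,0,-1],
    [0,0,-30,0,0,0,-1],
    [0,0,-30,0,0,0,-1],
    [0,0,-30,0,0,0,-1],
    [0,0,-7,0,0,0,-1],
    [0,0,0,0,0,0,-1],
  ],
)

```text
clock: 29.13
tcp_pos: [725.9, -117.9, 143.2]
eef_rot: [-3.137, 0.141, 0.013]
force: [0.0, -0.6, 0.4]
finger_gap: 0.0
```

Call:
move_arm(
  motion=[
    [-12,1,0,0,0,0,-1],
    [-12,1,0,0,0,0,-1],
    [-15,1,1,0,0,0,-1],
    [-15,1,1,0,0,0,-1],
    [-12,1,5,0,0,0,-1],
    [-11,1,5,0,0,0,-1],
    [-14,1,2,0,0,0,-1],
    [-14,2,1,0,0,0,-1],
    [-14,1,-4,0,0,0,-1],
    [-13,1,-4,0,0,0,-1],
    [-12,1,-8,0,0,0,-1],
    [-11,1,-9,0,0,0,-1],
  ],
)

```text
clock: 30.13
tcp_pos: [574.4, -105.5, 139.8]
eef_rot: [3.138, -0.141, 0.006]
force: [0.9, -0.0, 1.0]
finger_gap: 0.1
```

Call:
move_arm(
  motion=[
    [-8,1,-8,0,0,0,-1],
    [-7,1,-8,0,0,0,-1],
    [-5,0,-8,0,0,0,-1],
    [-3,0,-5,0,0,0,-1],
    [0,0,-2,0,0,0,-1],
    [0,0,0,0,0,0,-1],
  ],
)

```text
clock: 30.63
tcp_pos: [549.8, -103.2, 107.0]
eef_rot: [-3.138, 0.141, 0.004]
force: [-5.0, 0.8, 7.5]
finger_gap: 0.2
```

Call:
move_arm(
  motion=[
    [0,0,-2,0,0,0,-1],
    [0,0,-2,0,0,0,-1],
    [0,0,0,0,0,0,-1],
  ],
)

```text
clock: 30.88
tcp_pos: [549.9, -103.3, 106.2]
eef_rot: [-3.138, 0.141, 0.004]
force: [-17.6, 2.4, 46.9]
finger_gap: 0.2
```

Call:
move_arm(
  motion=[
    [0,0,8,0,0,0,-1],
    [0,0,30,0,0,0,-1],
    [0,0,40,0,0,0,-1],
    [0,0,40,0,0,0,-1],
    [10,8,25,0,0,0,-1],
    [36,12,0,0,0,0,-1],
    [36,12,0,0,0,0,-1],
    [36,12,0,0,0,0,-1],
    [36,11,0,0,0,0,-1],
    [31,10,0,0,0,0,-1],
    [0,0,0,0,0,0,-1],
  ],
)

```text
clock: 31.8
tcp_pos: [739.9, -36.1, 244.1]
eef_rot: [-3.138, 0.138, -0.001]
force: [-2.3, -0.1, 0.1]
finger_gap: 0.4
```

```bash
python3 -c "
from w import *
s=arm.observe();print(s['tcp_pos'],s['force'])
a=shot('side','s2');im=cv2.imread('pics/s2.png')[140:340,180:420];cv2.imwrite('pics/s2c.png',cv2.resize(im,(720,600),interpolation=2))"
```

```text
[739.91 -36.09 244.11] [-2.28 -0.11  0.13]
```

View pics/s2c.png

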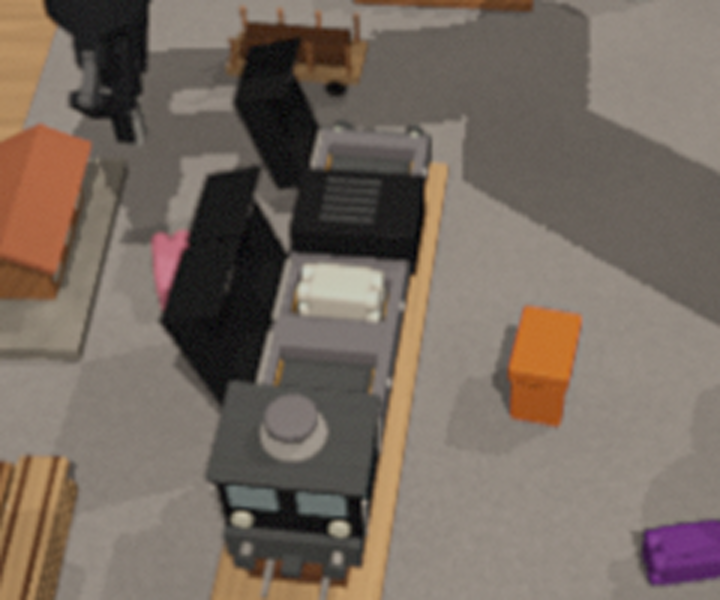

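Cover 1 is shut and the bay 2 pack is seated. On to cover 2.

Call:
move_arm(
  motion=[
    [-4,-2,-30,0,0,0,-1],
    [-2,0,-30,0,0,0,-1],
    [0,0,-30,0,0,0,-1],
    [0,0,-8,0,0,0,-1],
    [0,0,0,0,0,0,-1],
  ],
)

```text
clock: 32.27
tcp_pos: [726.9, -40.6, 144.7]
eef_rot: [-3.138, 0.141, 0.011]
force: [-0.3, 0.5, 0.9]
finger_gap: -0.0
```

Call:
move_arm(
  motion=[
    [-12,1,0,0,0,0,-1],
    [-12,1,0,0,0,0,-1],
    [-15,1,1,0,0,0,-1],
    [-15,1,1,0,0,0,-1],
    [-12,1,5,0,0,0,-1],
    [-11,1,5,0,0,0,-1],
    [-14,1,2,0,0,0,-1],
    [-14,2,1,0,0,0,-1],
    [-14,1,-4,0,0,0,-1],
    [-13,1,-4,0,0,0,-1],
    [-12,1,-8,0,0,0,-1],
    [-11,1,-9,0,0,0,-1],
  ],
)

```text
clock: 33.27
tcp_pos: [575.5, -27.5, 140.1]
eef_rot: [-3.138, 0.141, -0.006]
force: [1.2, -0.3, 0.1]
finger_gap: -0.3
```

Call:
move_arm(
  motion=[
    [-8,1,-8,0,0,0,-1],
    [-7,1,-8,0,0,0,-1],
    [-5,0,-8,0,0,0,-1],
    [-3,0,-5,0,0,0,-1],
    [0,0,0,0,0,0,-1],
    [0,0,0,0,0,0,-1],
  ],
)

```text
clock: 33.77
tcp_pos: [551.0, -25.3, 108.3]
eef_rot: [-3.138, 0.141, 0.004]
force: [0.7, 0.2, -0.6]
finger_gap: 0.0
```

Call:
move_arm(
  motion=[
    [3,0,-1,0,0,0,-1],
    [0,0,-1,0,0,0,-1],
    [0,0,0,0,0,0,-1],
  ],
)

```text
clock: 34.02
tcp_pos: [555.1, -25.3, 107.0]
eef_rot: [-3.138, 0.141, 0.0]
force: [0.1, -0.0, 3.0]
finger_gap: 0.1
```

Call:
move_arm(
  motion=[
    [0,0,-1,0,0,0,-1],
    [0,0,0,0,0,0,-1],
  ],
)

```text
clock: 34.18
tcp_pos: [555.2, -25.4, 106.9]
eef_rot: [-3.138, 0.141, -0.0]
force: [-3.4, 0.6, 12.6]
finger_gap: 0.1
```

Call:
move_arm(
  motion=[
    [0,0,8,0,0,0,-1],
    [0,0,30,0,0,0,-1],
    [0,0,40,0,0,0,-1],
    [0,0,40,0,0,0,-1],
    [10,8,20,0,0,0,-1],
    [36,12,0,0,0,0,-1],
    [36,12,0,0,0,0,-1],
    [36,12,0,0,0,0,-1],
    [36,12,0,0,0,0,-1],
    [35,11,0,0,0,0,-1],
    [0,0,0,0,0,0,-1],
  ],
)

```text
clock: 35.1
tcp_pos: [748.4, 43.9, 242.4]
eef_rot: [-3.137, 0.139, -0.002]
force: [-3.1, -1.5, 0.4]
finger_gap: 0.2
```

Call:
move_arm(
  motion=[
    [-2,0,-30,0,0,0,-1],
    [0,0,-30,0,0,0,-1],
    [0,0,-30,0,0,0,-1],
    [0,0,-8,0,0,0,-1],
    [0,0,0,0,0,0,-1],
  ],
)

```text
clock: 35.52
tcp_pos: [739.5, 41.5, 142.8]
eef_rot: [3.138, -0.141, -0.01]
force: [-0.0, -0.5, 0.8]
finger_gap: -0.2
```

Call:
move_arm(
  motion=[
    [-12,1,0,0,0,0,-1],
    [-12,1,0,0,0,0,-1],
    [-15,1,1,0,0,0,-1],
    [-15,1,1,0,0,0,-1],
    [-12,1,6,0,0,0,-1],
    [-11,1,6,0,0,0,-1],
    [-14,1,2,0,0,0,-1],
    [-14,2,1,0,0,0,-1],
    [-14,1,-4,0,0,0,-1],
    [-13,1,-4,0,0,0,-1],
    [-12,1,-8,0,0,0,-1],
    [-11,1,-9,0,0,0,-1],
  ],
)

```text
clock: 36.52
tcp_pos: [587.2, 54.9, 139.9]
eef_rot: [-3.138, 0.141, -0.005]
force: [1.1, 0.1, 1.0]
finger_gap: 0.2
```

Call:
move_arm(
  motion=[
    [-8,1,-8,0,0,0,-1],
    [-7,1,-8,0,0,0,-1],
    [-4,0,-8,0,0,0,-1],
    [-2,0,-5,0,0,0,-1],
    [0,0,-1,0,0,0,-1],
    [0,0,0,0,0,0,-1],
  ],
)

```text
clock: 37.02
tcp_pos: [565.1, 56.7, 107.4]
eef_rot: [3.138, -0.141, -0.003]
force: [-1.0, 0.5, 0.9]
finger_gap: -0.0
```

Call:
move_arm(
  motion=[
    [0,0,-1,0,0,0,-1],
    [0,0,-0.5,0,0,0,-1],
    [0,0,0,0,0,0,-1],
  ],
)

```text
clock: 37.27
tcp_pos: [565.7, 56.6, 106.9]
eef_rot: [-3.138, 0.141, 0.001]
force: [-4.5, 0.1, 8.7]
finger_gap: -0.2
```

Call:
move_arm(
  motion=[
    [0,0,-0.7,0,0,0,-1],
    [0,0,0,0,0,0,-1],
    [0,0,8,0,0,0,-1],
    [0,0,30,0,0,0,-1],
    [0,0,40,0,0,0,-1],
    [5,-10,40,0,0,0,-1],
    [22,-31,18,0,0,0,-1],
    [22,-31,0,0,0,0,-1],
    [22,-31,0,0,0,0,-1],
    [22,-31,0,0,0,0,-1],
    [22,-31,0,0,0,0,-1],
    [22,-31,0,0,0,0,-1],
  ],
)

```text
clock: 38.27
tcp_pos: [703.4, -141.0, 241.7]
eef_rot: [3.138, -0.141, 0.0]
force: [0.4, -0.0, -0.0]
finger_gap: 0.4
```

Call:
move_arm(
  motion=[
    [22,-31,0,0,0,0,-1],
    [5,-27,0,0,0,0,-1],
    [0,0,-30,0,0,0,-1],
    [0,0,-30,0,0,0,-1],
    [0,0,-30,0,0,0,-1],
    [0,0,-10,0,0,0,-1],
    [0,0,0,0,0,0,-1],
  ],
)

```text
clock: 38.85
tcp_pos: [727.4, -196.7, 137.9]
eef_rot: [-3.137, 0.141, 0.01]
force: [0.6, 0.3, -0.0]
finger_gap: 0.3
```

Call:
move_arm(
  motion=[
    [-16,1,2,0,0,0,-1],
    [-16,1,3,0,0,0,-1],
    [-15,1,1,0,0,0,-1],
    [-15,1,1,0,0,0,-1],
    [-12,1,6,0,0,0,-1],
    [-11,1,6,0,0,0,-1],
    [-14,1,2,0,0,0,-1],
    [-14,2,1,0,0,0,-1],
    [-14,1,-4,0,0,0,-1],
    [-13,1,-4,0,0,0,-1],
    [-12,1,-8,0,0,0,-1],
    [-11,1,-9,0,0,0,-1],
  ],
)

```text
clock: 39.85
tcp_pos: [567.0, -184.3, 140.5]
eef_rot: [3.138, -0.141, 0.005]
force: [0.5, -0.5, 1.4]
finger_gap: 0.4
```

Call:
move_arm(
  motion=[
    [-8,1,-8,0,0,0,-1],
    [-7,1,-8,0,0,0,-1],
    [-4,0,-8,0,0,0,-1],
    [-2,0,-5,0,0,0,-1],
    [0,0,-1,0,0,0,-1],
    [0,0,0,0,0,0,-1],
  ],
)

```text
clock: 40.35
tcp_pos: [545.0, -182.0, 107.9]
eef_rot: [-3.138, 0.141, 0.003]
force: [-1.0, -0.4, 0.4]
finger_gap: -0.5
```

Call:
move_arm(
  motion=[
    [0,0,-1.2,0,0,0,-1],
    [0,0,-1,0,0,0,-1],
    [0,0,0,0,0,0,-1],
  ],
)

```text
clock: 40.6
tcp_pos: [545.5, -182.2, 107.0]
eef_rot: [3.138, -0.141, -0.001]
force: [-3.0, 0.8, 8.4]
finger_gap: 0.1
```

Call:
move_arm(
  motion=[
    [0,0,-1,0,0,0,-1],
    [0,0,0,0,0,0,-1],
    [0,0,8,0,0,0,-1],
    [0,0,30,0,0,0,-1],
    [0,0,40,0,0,0,-1],
    [0,0,40,0,0,0,-1],
    [4,30,36,0,0,0,-1],
    [7,34,16,0,0,0,-1],
    [7,34,0,0,0,0,-1],
    [7,34,0,0,0,0,-1],
    [7,34,0,0,0,0,-1],
    [7,34,0,0,0,0,-1],
  ],
)

```text
clock: 41.6
tcp_pos: [584.3, 16.2, 271.7]
eef_rot: [-3.138, 0.141, -0.001]
force: [0.6, 0.2, 0.4]
finger_gap: 0.1
```

Call:
move_arm(
  motion=[
    [7,34,0,0,0,0,-1],
    [7,34,0,0,0,0,-1],
    [7,34,0,0,0,0,-1],
    [6,34,0,0,0,0,-1],
    [0,0,0,0,0,0,-1],
    [0,0,0,0,0,0,-1],
  ],
)

```text
clock: 42.1
tcp_pos: [611.0, 152.3, 270.9]
eef_rot: [-3.139, 0.136, 0.001]
force: [-0.6, -0.4, -0.1]
finger_gap: 0.3
```

```bash
python3 -c "
from w import *
s,p,im=look('plunger_top',164,'w9',[('plunger_top',164)])
m=shot('side','s3');a=cv2.imread('pics/w9.png');b=cv2.imread('pics/s3.png')
b=cv2.resize(b[130:450,180:420],(300,400));cv2.imwrite('pics/c2.png',np.hstack([cv2.resize(a,(500,400)),b]))
print([(np.round(d['at']),round(d['conf'],2)) for d in find_in('side','old0')])"
```

```text
42.1 [611.01 152.29 270.91] x [ 1.   -0.09 -0.  ] z [-0.  0. -1.] F [-0.61 -0.37 -0.1 ] 0.2901172978920649
plunger_top [244. 310.] 0.91 c [608.05 157.18] size [37.87 36.47] ang -21.7 rgb [182.66 171.77 169.68]
plunger_top [241. 310.] 0.7 [608.09 158.07]
plunger_top [426.  29.] 0.44 [483.62 377.55]
[(array([382., 358.]), 0.89), (array([422., 358.]), 0.86), (array([230., 236.]), 0.77)]
```

View pics/c2.png

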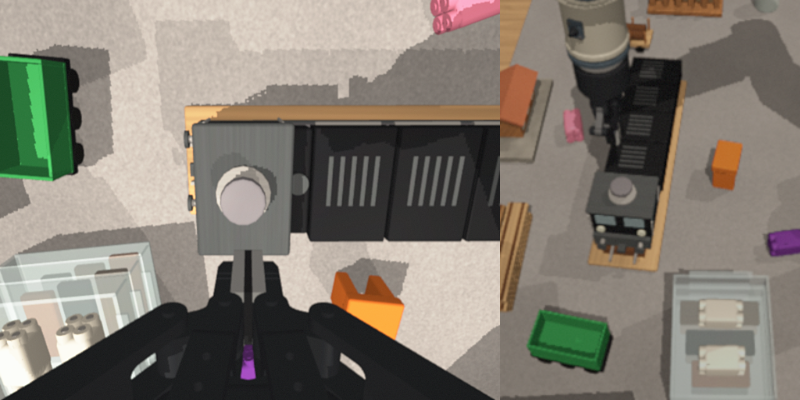

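All four covers are shut and both flat packs lie in the tray's top tier. Pressing the plunger, which is at (608,157).

Call:
move_arm(
  motion=[
    [-3,5,-30,0,0,0,-1],
    [0,0,-35,0,0,0,-1],
    [0,0,-25,0,0,0,-1],
    [0,0,-10,0,0,0,-1],
    [0,0,-6,0,0,0,-1],
    [0,0,-5,0,0,0,-1],
    [0,0,-4,0,0,0,-1],
    [0,0,-2,0,0,0,-1],
    [0,0,0,0,0,0,-1],
    [0,0,0,0,0,0,-1],
  ],
)

```text
clock: 43.18
tcp_pos: [608.4, 155.1, 156.0]
eef_rot: [3.138, -0.141, 0.001]
force: [-3.7, -3.1, 7.4]
finger_gap: -0.0
```

Call:
move_arm(
  motion=[
    [0,0,-2,0,0,0,-1],
    [0,0,-1.5,0,0,0,-1],
    [0,0,-1,0,0,0,-1],
    [0,0,0,0,0,0,-1],
  ],
)

```text
clock: 43.52
tcp_pos: [608.7, 155.3, 152.1]
eef_rot: [-3.138, 0.141, -0.002]
force: [-4.3, -2.0, 8.5]
finger_gap: 0.1
```

Call:
move_arm(
  motion=[
    [0,0,-1,0,0,0,-1],
    [0,0,-0.5,0,0,0,-1],
    [0,0,0,0,0,0,-1],
  ],
)

```text
clock: 43.77
tcp_pos: [608.8, 155.3, 151.9]
eef_rot: [-3.138, 0.141, -0.003]
force: [-9.0, -3.0, 20.8]
finger_gap: -0.1
```

The force climbs steeply at z 151.9, so that is the stop. I'll release, back off and check.

Call:
move_arm(
  motion=[
    [0,0,0,0,0,0,-1],
    [0,0,8,0,0,0,-1],
    [0,0,12,0,0,0,-1],
    [0,0,30,0,0,0,-1],
    [0,0,40,0,0,0,-1],
    [0,0,40,0,0,0,-1],
    [-20,-30,20,0,0,0,-1],
    [-25,-30,0,0,0,0,-1],
    [-25,-30,0,0,0,0,-1],
    [-25,-30,0,0,0,0,-1],
    [-25,-30,0,0,0,0,-1],
    [-25,-30,0,0,0,0,-1],
  ],
)

```text
clock: 44.77
tcp_pos: [462.1, -25.5, 299.6]
eef_rot: [-3.138, 0.14, -0.004]
force: [0.3, -0.6, 0.5]
finger_gap: -0.2
```

Call:
move_arm(
  motion=[
    [-20,-30,0,0,0,0,-1],
    [-20,-30,0,0,0,0,-1],
    [-20,-30,0,0,0,0,-1],
    [-20,-30,0,0,0,0,-1],
    [-10,-30,0,0,0,0,-1],
    [0,-30,0,0,0,0,-1],
    [0,-30,0,0,0,0,-1],
    [0,-30,0,0,0,0,-1],
    [0,0,0,0,0,0,-1],
    [0,0,0,0,0,0,-1],
    [0,0,0,0,0,0,-1],
    [0,0,0,0,0,0,-1],
  ],
)

```text
clock: 45.77
tcp_pos: [373.0, -263.7, 298.6]
eef_rot: [3.138, -0.14, 0.0]
force: [0.4, 0.4, -0.5]
finger_gap: -0.3
```

```bash
python3 -c "
from w import *
print(arm.observe()['tcp_pos'])
shot('top','t3');shot('side','s4')
for c in('top','side'):
  for n in('old0','plunger_top','pier','tender'): print(c,n,[(np.round(d['at']),round(d['conf'],2)) for d in find_in(c,n)][:5])
a=cv2.imread('pics/t3.png')[130:370,120:460];b=cv2.imread('pics/s4.png')[130:450,180:420]
cv2.imwrite('pics/c3.png',np.hstack([cv2.resize(a,(500,353)),cv2.resize(b,(265,353))]))"
```

```text
[ 372.96 -263.73  298.56]
top old0 [(array([276., 177.]), 0.84), (array([155., 384.]), 0.82), (array([277., 147.]), 0.68)]
top plunger_top [(array([204., 270.]), 0.76), (array([278., 146.]), 0.5)]
top pier [(array([291., 335.]), 0.82), (array([218., 342.]), 0.63)]
top tender [(array([179., 178.]), 0.87), (array([219., 343.]), 0.41)]
side old0 [(array([230., 238.]), 0.86), (array([420., 357.]), 0.77), (array([381., 356.]), 0.74), (array([227., 294.]), 0.74)]
side plunger_top [(array([276., 275.]), 0.63), (array([267., 293.]), 0.45)]
side pier [(array([262., 360.]), 0.71)]
side tender [(array([402., 235.]), 0.87), (array([270., 291.]), 0.19)]
```

View pics/c3.png

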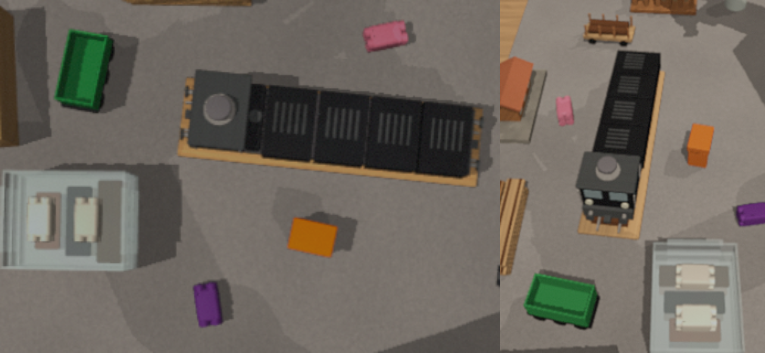

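```bash
python3 -c "
from workcell import arm
print(arm.hand_in())"
```

```text
the job is handed in; nothing more can be done
None
```

The battery change is finished and handed in at about 46 s on the robot's clock.

- **Flat packs:** there were two, in bays 0 and 1. Both now lie flat in the top tier of the stacking tray.
- **Charged packs:** there were two on the worktop. They went into bays 2 and 1, and I saw both seated before shutting the covers over them.
- **Covers:** all four are pressed shut, over the empty bays 0 and 3 as well.
- **Plunger:** pressed to its stop, where the force jumped to 21 N at z 152, then let go.

The last top and side pictures show all four covers shut and both flat packs in the tray. The pier and tender are where they were, and the purple and pink look-alikes were left alone.

- **Force reading:** while pressing cover 1 with the fingertips, the wrist force briefly read about 47 N. That is under the 120 N wrist limit. I took the 40 N limit to apply to the arm and gripper body, not the fingertips, so it should not count.
- **Less certain:** I did not see the other three covers click. Pressing them met resistance at the shut height (9 to 13 N), and they stayed shut in the later pictures. I also did not measure the plunger's height after letting it go.

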